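Gather the bottle caps in one corner of the tote

ROBOT

A 6-joint arm with a two-finger parallel gripper is mounted at the origin on the work surface. World frame = base frame: x ahead of the robot, y to its left, z up, the work surface at z = 0. Lengths are in m, angles in degrees, forces in N, time in s.
With the tool pointing down it reaches from about 0.35 to 0.875 m from the base axis. Payload 4.2 kg.
Tool frame: the origin (TCP) lies at the very end of the fingers, on their centre line; the grasp point (between the pads) lies 19 mm behind it (ctrl.tcp_to_grasp is the distance from the TCP to the grasp point, in m); z points along the fingers, y is the line along which they close (so a half turn about z gives the same grasp; the last joint's range is limited). The gripper opens to 87 mm and grips with 3 to 60 N. Pads are 19 mm wide; open, the fingers measure 117 mm over their backs; the gripper's body (75 mm by 190 mm) begins 51 mm behind the grasp point.
Start: joints at [-59.897, 22.042, 0.453, 0, -68.411, -14.817], TCP at [0.165, -0.603, 0.223] pointing down, gripper open.
Joint ranges: [-179.83, 179.83], [-69.29, 118.12], [-61.27, 80.66], [-181.25, 117.63], [-171.15, -9.14], [-177.46, 177.46]. Speed limits (degrees/s): [159.86, 159.86, 180, 180, 180, 180].

INTERFACE

Orientations are given as a 3x3 rotation matrix whose columns are the frame's x, y, z axes.
In Python, from plant import sensors, optics, job, ctrl gives the robot as it stands.
- The arm moves only by the shell command python3 -m jog 'ROWS' [OPENING] [FORCE]. ROWS is JSON, a list of rows, each an object with "linear": the shift along the tool's x, y, z in mm, a list of three; "yaw": the turn about the tool's z in degrees. In form: [{"linear": [x, y, z], "yaw": yaw}, ...]. A call has 1 to 8 rows; each row shifts and turns the commanded pose from where the row before left it, along the tool's axes as they then stand; what a row does not reach is not made up. A row lasts 1/8 s, in which the tool goes at most 62.5 mm and 10.7 degrees, less where a joint would pass 70% of its speed; a pose out of reach is approached as far as the arm can. A call is refused whole if a number of a shift passes 62.5 or a number of a turn 10.7, either way. A call with a gripper value outside its range is refused whole. OPENING is the finger opening in mm, from 0 to 87, set as the call begins (- or left out, the last holds). The fingers move at their own pace and stop on an object; FORCE is the grip in N (left out, the last holds). Time passes only in rows, so rows that do not move let the fingers close. It gives the time, the measured TCP pose, the force, the opening and the grip force at its end, in the units of the state.
- sensors.get_state(): the state, without advancing time (a new reading comes with each control period).
- optics.camera(name): name is "scene" or "top" or "wrist"; returns a dict with "pixels" (420x560x3 uint8, red, green, blue), "vfov" (degrees; the focal length in pixels is half the picture's height over the tangent of half this angle, whatever the lens; pixels are square), "cx", "cy" (the principal point, pixels), "extrinsics" (4x4, takes a point from camera to world coordinates). Camera axes: x right, y down, z forward; pixel columns grow to the right and rows downward; lengths in m; the calibration is good to about 2 mm. A picture is of the moment at which its call begins. There is no depth.
- job.finish_job(): hands the job in; it is judged then, once.
Trained networks look in the newest picture that a camera, given by its name, has taken for a name from the list of things; names that differ only in an ending like _2 or _b are one class to them, and where a whole thing is asked for, a point or a joint stands for the part that bears it (a point fixed in the world has none). Each returns a list of dicts, best first, with "conf" (0 to 1); they miss things now and then, are a little off and sometimes report something else, mostly with a low value. They report only what shows in the picture. A call takes as long as a camera call. They do not tell look-alikes from the thing itself.
- optics.masks_of(query, camera): "pixels" (420x560 bool, what is visible of it) and "uv" ([column, row] in pixels, amid what is visible of it).
The state is a dict: "time_s": time; "qpos": joint angles; "joint_velocities": joint speeds; "joint_torque": joint torques, N m; "position": TCP position; "orientation": TCP orientation; "wrist_force": force on the tool from outside, world axes, zero at the start; "wrist_torque": the same for the moment, N m; "grip_width": finger opening in m; "finger_force": force on a finger pad.
Only numpy, scipy, OpenCV 4.12 (cv2) and the standard library are available. Lean on these libraries where they do the work, as an engineer would, in place of code of your own. Each camera call takes 0.05 s, during which the arm holds its last target. There are 200 camera calls.

TASK

At the scent-bottling table, first put the stray brass screw cap that lies on the table back into the grey tote with the other four. Then take the tote by the upright grip in its corner, raise that corner until all five caps have slid together into the opposite corner, and keep it so: the program finishes while still holding the tote tilted by its grip, propped on none of the other things and everything at rest. Leave the bottles, beaker, scale and marker where they are.

Things in the scene. Friction and masses are not known exactly. Their poses are not given: they have to be found in the camera images.
- tote: Loose open grey plastic tote, about 0.3 kg, flat on the table: 190 (x) x 150 (y) x 45 mm high, walls and floor 4 mm. Origin: centre of its underside; z up. An upright grip stands in its +x +y corner. Smooth inside: leaning 25 to 30 degrees (0.45 to 0.5 rad) along that diagonal, all caps slide down; beyond 45 degrees they may spill. Its low corner may stay on the table.
- tote_grip (a point): Point on the axis of the upright grip where to pinch it: x +89, y +70, z +70 mm in the tote's frame. The grip is a plain grey block, its top 96 mm above the underside (51 above the rim), 26 mm long along the tote's diagonal (the line through both tote points, 0.67 rad from tote x towards y) and 18 mm thick across it: close the fingers across the diagonal.
- tote_corner (a point): The inner corner of the tote at the floor where the caps are to gather, diagonally opposite the grip: x -91, y -71, z +4 mm in the tote's frame.
- cap1_mid (a point): Centre, half-way up, of one of the four like caps lying in the tote at the start, in the half towards the grip: brass-coloured round screw cap with a knurled side, 24 mm across, 18 mm high, 14 g, standing upright, axis z.
- cap2_mid (a point): Centre, half-way up, of one of the four like caps lying in the tote at the start, in the half towards the grip: brass-coloured round screw cap with a knurled side, 24 mm across, 18 mm high, 14 g, standing upright, axis z.
- cap3_mid (a point): Centre, half-way up, of one of the four like caps lying in the tote at the start, in the half towards the grip: brass-coloured round screw cap with a knurled side, 24 mm across, 18 mm high, 14 g, standing upright, axis z.
- cap4_mid (a point): Centre, half-way up, of one of the four like caps lying in the tote at the start, in the half towards the grip: brass-coloured round screw cap with a knurled side, 24 mm across, 18 mm high, 14 g, standing upright, axis z.
- stray_mid (a point): Centre, half-way up, of the stray cap, the only one on the table, left or right of the tote: brass-coloured round screw cap with a knurled side, 24 mm across, 18 mm high, 14 g, standing upright, axis z.
- bottle_a: bystander: amber glass dropper bottle, 32 mm across, 93 mm high; origin at the centre of its underside. It stands on the other side of the tote from the stray cap.
- bottle_b: bystander: amber glass dropper bottle, 32 mm across, 93 mm high; origin at the centre of its underside.
- bottle_c: bystander: amber glass dropper bottle, 32 mm across, 93 mm high; origin at the centre of its underside.
- beaker: bystander: small glass beaker, 48 mm across, 60 mm high; origin at the centre of its underside
- scale: bystander: flat black pocket scale with a steel pan, 75 x 130 x 19 mm (x, y, z); origin at the centre of its underside
- marker: bystander: white marker pen with a black cap lying along its x, 133 mm long, 13 mm thick; origin on its underside, 55 mm from the tail end
Mind the look-alikes: they are no part of the job. What is shaped like the part that bears stray_mid but turquoise or white is not meant.

How it is judged:
By the outcome, as a careful person would: the job done as asked, in the order asked, and still so for the second after the job is handed in, while the arm keeps its last pose, push and grip.
It also fails if it takes over 48 s, if anything falls off the work surface, if the arm or the gripper's body presses on something with over 40 N, if the wrist force passes 120 N, or if a joint passes its speed limit or range.

## Working session

There is one attempt and no reset: what is moved stays moved. The work goes in short steps, Python scripts to look and compute and a shell command to move; the robot and the scene stay as the last step left them, time stands still between calls to the robot, and variables do not carry over. Pictures are saved under pics/ and viewed, at most 10 in all, crops included, and the job is handed in when it is done.

```bash
ls; mkdir -p pics; cat > h.py <<'E'
import numpy as np, cv2
from plant import sensors, optics, job, ctrl
def cam(n):
    c=optics.camera(n); c['f']=210/np.tan(np.radians(c['vfov']/2)); return c
def save(c,f): cv2.imwrite('pics/'+f,cv2.cvtColor(c['pixels'],cv2.COLOR_RGB2BGR))
def ray(c,uv,z):
    E=np.array(c['extrinsics']); d=E[:3,:3]@np.array([(uv[0]-c['cx'])/c['f'],(uv[1]-c['cy'])/c['f'],1]); o=E[:3,3]
    return o+d*(z-o[2])/d[2]
def proj(c,p):
    E=np.array(c['extrinsics']); q=E[:3,:3].T@(np.array(p)-E[:3,3]); return q[:2]/q[2]*c['f']+[c['cx'],c['cy']]
E
python3 - <<'E'
from h import *
ims=[]
for n in ['top','scene']:
    c=cam(n); save(c,n+'0.png'); ims.append(c)
    print(n,np.round(c['extrinsics'],3).tolist(),c['f'])
    for q,z in [('tote',.045),('tote_grip',.09),('stray_mid',.018),('bottle_a',.09),('beaker',.06),('scale',.019),('marker',.013)]:
        for m in optics.masks_of(q,n):
            print(q,round(m['conf'],2),np.round(m['uv']),m['pixels'].sum(),np.round(ray(c,m['uv'],z),3))
s=sensors.get_state(); print(s['time_s'],np.round(s['orientation'],3).tolist(),s['wrist_force'])
E
```

```text
pics
top [[0.021, -0.993, 0.113, 0.401], [-1.0, -0.023, -0.014, 0.004], [0.017, -0.112, -0.994, 1.127], [0.0, 0.0, 0.0, 1.0]] 446.8339620183138
tote 0.65 [291. 208.] 4923 [ 0.535 -0.058  0.045]
tote_grip 0.74 [291. 208.] 4964 [ 0.529 -0.055  0.09 ]
tote_grip 0.68 [145. 148.] 1544 [0.663 0.291 0.09 ]
stray_mid 0.64 [150. 198.] 89 [0.556 0.293 0.018]
stray_mid 0.61 [176. 236.] 64 [0.46  0.223 0.018]
bottle_a 0.69 [398. 161.] 223 [ 0.646 -0.308  0.09 ]
bottle_a 0.63 [390. 214.] 189 [ 0.519 -0.288  0.09 ]
bottle_a 0.6 [361. 143.] 213 [ 0.688 -0.221  0.09 ]
beaker 0.64 [406. 285.] 409 [ 0.354 -0.332  0.06 ]
beaker 0.58 [145. 147.] 1470 [0.674 0.299 0.06 ]
scale 0.8 [146. 150.] 1487 [0.675 0.308 0.019]
scale 0.2 [395. 161.] 188 [ 0.665 -0.323  0.019]
marker 0.81 [134. 279.] 289 [0.353 0.324 0.013]
scene [[-0.77, 0.474, -0.427, 0.959], [0.638, 0.564, -0.525, 0.542], [-0.008, -0.676, -0.736, 0.84], [0.0, 0.0, 0.0, 1.0]] 437.921771463063
tote 0.78 [266. 216.] 4420 [ 0.538 -0.047  0.045]
tote_grip 0.71 [263. 216.] 4612 [ 0.567 -0.02   0.09 ]
tote_grip 0.16 [433. 280.] 302 [0.409 0.343 0.09 ]
stray_mid 0.67 [338. 303.] 122 [0.56  0.23  0.018]
stray_mid 0.55 [386. 306.] 113 [0.487 0.301 0.018]
stray_mid 0.4 [368. 279.] 116 [0.468 0.23  0.018]
bottle_a 0.86 [166. 210.] 343 [ 0.731 -0.179  0.09 ]
bottle_a 0.84 [214. 164.] 241 [ 0.554 -0.245  0.09 ]
bottle_a 0.56 [262. 217.] 4402 [ 0.571 -0.017  0.09 ]
bottle_a 0.53 [246. 213.] 84 [ 0.591 -0.052  0.09 ]
beaker 0.63 [253. 136.] 313 [ 0.383 -0.308  0.06 ]
beaker 0.63 [256. 197.] 84 [ 0.524 -0.104  0.06 ]
beaker 0.53 [216. 165.] 251 [ 0.535 -0.269  0.06 ]
scale 0.89 [319. 365.] 2634 [0.686 0.305 0.019]
scale 0.26 [388. 305.] 118 [0.483 0.303 0.019]
0.8 [[-0.965, -0.264, 0.0], [-0.264, 0.965, -0.0], [0.0, -0.0, -1.0]] [-0.92300457 -0.10287769  0.21738007]
```

View pics/top0.png

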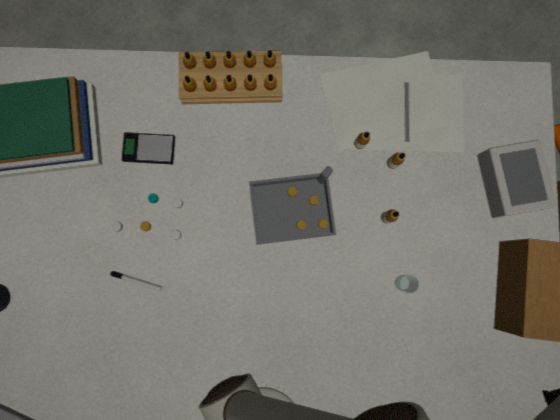

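View pics/scene0.png

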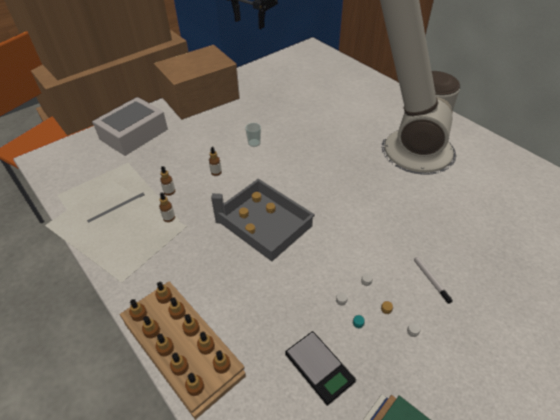

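The top view shows the brass stray at about (145,226), with white and turquoise look-alikes around it. The tote is at (293,209) with its grip at (326,174), so the tote's yaw is about -85°. The scene view shows the stray at (387,307).

```bash
python3 - <<'E'
from h import *
from scipy.optimize import least_squares as L
from scipy import ndimage as N
C={n:cam(n) for n in['top','scene']}
uv={}
for n,g in [('top',(145,226)),('scene',(387,307))]:
    h=cv2.cvtColor(C[n]['pixels'],cv2.COLOR_RGB2HSV); m=(h[...,0]>10)&(h[...,0]<28)&(h[...,1]>110)&(h[...,2]>60)
    l,k=N.label(m); 
    for i in range(1,k+1):
        y,x=np.where(l==i)
        if len(x)>15 and np.hypot(x.mean()-g[0],y.mean()-g[1])<10: uv[n]=(x.mean(),y.mean()); print(n,uv[n],len(x))
r=L(lambda p:np.concatenate([proj(C[n],p)-uv[n] for n in uv]),[.5,.3,.01]); print('stray',r.x,r.cost)
# tote rim outer corners picked by hand: (-,+),(+,+),(+,-),(-,-)
loc=np.array([[-95,75,45],[95,-75,45],[-95,-75,45],[89,70,96]])/1e3
pk={'top':[(250,181),(335,235),(257,243),(327.5,172)],'scene':[(312,214),(259,181),None,(218,195)]}
pk['scene']=[(272,256),(259,181),(313,214),(218,195)]
def T(p,q):
    c,s=np.cos(p[2]),np.sin(p[2]); return q@np.array([[c,s,0],[-s,c,0],[0,0,1]])+[p[0],p[1],0]
f=lambda p:np.concatenate([proj(C[n],T(p,a))-u for n in pk for a,u in zip(loc,pk[n])])
r=L(f,[.53,-.05,-1.5],loss='soft_l1'); print('tote',r.x,np.degrees(r.x[2]),r.fun.round(1))
print(T(r.x,np.array([[.089,.07,.07],[-.091,-.071,.004],[0,0,0]])),'diag deg',np.degrees(r.x[2]+.67))
E
```

```text
top (np.float64(144.95714285714286), np.float64(225.94285714285715)) 70
scene (np.float64(386.5473684210526), np.float64(306.9684210526316)) 95
stray [0.48521674 0.30220556 0.01271556] 0.0982192555552192
tote [ 0.53346014 -0.06037036 -1.43831524] -82.40939300757897 [-0.1  1.3 -0.7 -0.5 -0.6  0.2 -0.2  0.2 -1.  -5.5 -0.2 -1.9  0.4  0.7
 -1.3  0.2]
[[ 0.6146031  -0.1393439   0.07      ]
 [ 0.45106176  0.02045356  0.004     ]
 [ 0.53346014 -0.06037036  0.        ]] diag deg -44.02122073381381
```

```bash
python3 -m jog '[{"linear":[-50.4,25.5,0],"yaw":0},{"linear":[-50.4,25.5,0],"yaw":0},{"linear":[-50.4,25.5,0],"yaw":0},{"linear":[-50.4,25.5,0],"yaw":0},{"linear":[-50.4,25.5,0],"yaw":0},{"linear":[-50.4,25.5,0],"yaw":0},{"linear":[-50.4,25.5,0],"yaw":0},{"linear":[-50.4,25.5,0],"yaw":0}]' 45 20
python3 -m jog '[{"linear":[-14.4,58.5,0],"yaw":0},{"linear":[-14.4,58.5,0],"yaw":0},{"linear":[-14.4,58.5,0],"yaw":0},{"linear":[-14.4,58.5,0],"yaw":0},{"linear":[-14.4,58.5,0],"yaw":0},{"linear":[-14.4,58.5,0],"yaw":0},{"linear":[-14.4,58.5,0],"yaw":0},{"linear":[-14.4,58.5,0],"yaw":0}]'
python3 -m jog '[{"linear":[-14.4,58.5,0],"yaw":0},{"linear":[-14.4,58.5,0],"yaw":0},{"linear":[0,0,20],"yaw":-10.1},{"linear":[0,0,20],"yaw":-10.1},{"linear":[0,0,20],"yaw":-10.1},{"linear":[0,0,20],"yaw":-10.1},{"linear":[0,0,0],"yaw":-10.1},{"linear":[0,0,0],"yaw":-10.1}]'
python3 -m jog '[{"linear":[0,0,0],"yaw":-10.1},{"linear":[0,0,0],"yaw":-10.1},{"linear":[0,0,0],"yaw":-10.1},{"linear":[0,0,0],"yaw":-10.1},{"linear":[0,0,0],"yaw":-10.1},{"linear":[0,0,0],"yaw":-10.1},{"linear":[0,0,0],"yaw":0}]'
cat > wr.py <<'E'
from h import *
from scipy import ndimage as N
import sys
s=sensors.get_state(); p=np.array(s['position']); R=np.array(s['orientation'])
print(s['time_s'],p.round(4),R.round(3).tolist(),np.round(s['qpos'],1))
c=cam('wrist'); save(c,sys.argv[1])
h=cv2.cvtColor(c['pixels'],cv2.COLOR_RGB2HSV); m=(h[...,0]>10)&(h[...,0]<28)&(h[...,1]>110)&(h[...,2]>60)
l,k=N.label(m)
for i in range(1,k+1):
    y,x=np.where(l==i)
    if len(x)>100:
        w=ray(c,(x.mean(),y.mean()),float(sys.argv[2])); print('brass',x.mean(),y.mean(),len(x),w.round(4),'tool shift mm',(R.T@(w-p)*1e3).round(1))
E
python3 wr.py w1.png 0.015
```

```text
time_s: 1.9
position: [0.5012, -0.2984, 0.2229]
orientation: [[-0.965, -0.264, 0.001], [-0.264, 0.965, -0.0], [-0.0, -0.0, -1.0]]
wrist_force: [0.3, -0.6, -0.1]
grip_width: 0.0451
finger_force: 0.0
time_s: 2.9
position: [0.4874, 0.1841, 0.223]
orientation: [[-0.965, -0.264, 0.001], [-0.264, 0.965, 0.0], [-0.001, 0.0, -1.0]]
wrist_force: [1.1, 0.3, 0.4]
grip_width: 0.0453
finger_force: 0.0
time_s: 3.9
position: [0.4846, 0.3024, 0.1422]
orientation: [[-0.238, -0.971, -0.0], [-0.971, 0.238, -0.001], [0.001, 0.0, -1.0]]
wrist_force: [0.2, -0.5, 0.5]
grip_width: 0.0448
finger_force: 0.0
time_s: 4.78
position: [0.4847, 0.3025, 0.1426]
orientation: [[0.724, -0.69, 0.0], [-0.69, -0.724, 0.0], [0.0, -0.0, -1.0]]
wrist_force: [-0.6, 0.3, -0.4]
grip_width: 0.0448
finger_force: 0.0
4.775 [0.4847 0.3025 0.1426] [[0.724, -0.69, 0.0], [-0.69, -0.724, 0.0], [0.0, -0.0, -1.0]] [ 48.2  20.9 -13.7   0.  -55.4  -1.8]
brass 280.6096579476861 202.1046277665996 497 [0.4848 0.3008 0.015 ] tool shift mm [  1.3   1.2 127.6]
brass 181.6853526220615 282.2061482820977 553 [0.4938 0.4348 0.015 ] tool shift mm [ -84.7 -102.   127.6]
brass 378.15036231884056 282.2300724637681 552 [0.3522 0.2864 0.015 ] tool shift mm [-84.8 103.1 127.6]
brass 349.6520900321543 328.4715969989282 4665 [0.33   0.3441 0.015 ] tool shift mm [-140.6   76.7  127.6]
```

View pics/w1.png

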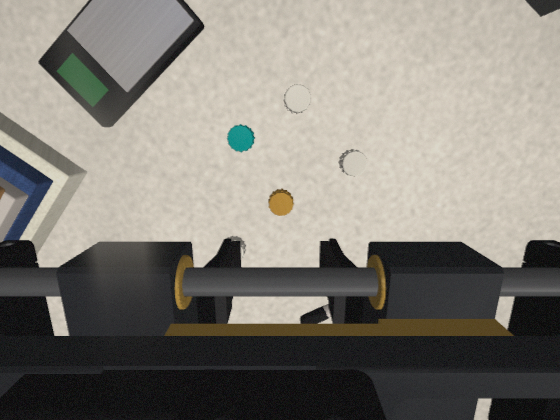

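The wrist view shows the brass cap at (281,202), centred between the fingers, with the look-alikes clear of them.

```bash
python3 -m jog '[{"linear":[1,1,50],"yaw":0},{"linear":[0,0,50],"yaw":0},{"linear":[0,0,25],"yaw":0},{"linear":[0,0,13],"yaw":0},{"linear":[0,0,0],"yaw":0}]'
python3 -m jog '[{"linear":[0,0,0],"yaw":0},{"linear":[0,0,0],"yaw":0},{"linear":[0,0,0],"yaw":0},{"linear":[0,0,0],"yaw":0},{"linear":[0,0,0],"yaw":0}]' 10 15
python3 -m jog '[{"linear":[0,0,-40],"yaw":0},{"linear":[0,0,-60],"yaw":0},{"linear":[0,0,-40],"yaw":0},{"linear":[0,0,0],"yaw":0}]'
```

```text
time_s: 5.45
position: [0.4846, 0.301, 0.0042]
orientation: [[0.725, -0.689, -0.001], [-0.689, -0.725, -0.001], [0.0, 0.001, -1.0]]
wrist_force: [-0.9, 0.6, 0.7]
grip_width: 0.0451
finger_force: 0.0
time_s: 6.08
position: [0.485, 0.3015, 0.0054]
orientation: [[0.725, -0.688, 0.001], [-0.688, -0.725, 0.001], [0.0, -0.001, -1.0]]
wrist_force: [-1.0, 0.6, 5.6]
grip_width: 0.0236
finger_force: 15.0
time_s: 6.58
position: [0.4863, 0.3026, 0.1483]
orientation: [[0.725, -0.688, 0.006], [-0.688, -0.725, 0.006], [0.0, -0.008, -1.0]]
wrist_force: [0.0, -0.9, -0.1]
grip_width: 0.0231
finger_force: 15.0
```

```bash
python3 -m jog '[{"linear":[38.2,36.8,0],"yaw":0},{"linear":[38.2,36.8,0],"yaw":0},{"linear":[38.2,36.8,0],"yaw":0},{"linear":[38.2,36.8,0],"yaw":0},{"linear":[38.2,36.8,0],"yaw":0},{"linear":[38.2,36.8,0],"yaw":0},{"linear":[0,0,0],"yaw":0},{"linear":[0,0,0],"yaw":0}]'
python3 wr.py w2.png 0.022
```

```text
time_s: 7.58
position: [0.4983, -0.0171, 0.1435]
orientation: [[0.725, -0.689, -0.002], [-0.689, -0.725, -0.0], [-0.001, 0.001, -1.0]]
wrist_force: [-0.1, -1.0, 0.6]
grip_width: 0.023
finger_force: 15.0
7.575 [ 0.4983 -0.0171  0.1435] [[0.725, -0.689, -0.002], [-0.689, -0.725, -0.0], [-0.001, 0.001, -1.0]] [ 16.7  14.3 -23.4  -0.  -52.4  29.7]
brass 314.70631424375915 77.82819383259911 681 [ 0.5584 -0.1165  0.022 ] tool shift mm [112.2  30.4 121.4]
brass 254.33881578947367 105.29769736842105 608 [ 0.5782 -0.0633  0.022 ] tool shift mm [ 89.9 -21.8 121.4]
brass 378.33673469387753 109.35568513119533 686 [ 0.5007 -0.1399  0.022 ] tool shift mm [ 86.5  87.1 121.6]
brass 335.609756097561 155.27003484320556 574 [ 0.4964 -0.0865  0.022 ] tool shift mm [ 46.7  51.4 121.6]
brass 279.80051590713674 253.66122098022356 1163 [0.4615 0.0171 0.022 ] tool shift mm [-50.    0.5 121.6]
brass 221.04950495049505 282.2475247524753 404 [0.4801 0.0822 0.022 ] tool shift mm [-81.5 -59.6 121.5]
brass 338.7029702970297 282.55940594059405 404 [ 0.3968 -0.0046  0.022 ] tool shift mm [-82.   60.7 121.7]
brass 306.61974880900823 328.45452576873106 4618 [0.3793 0.0557 0.022 ] tool shift mm [-136.2   29.1  121.7]
```

View pics/w2.png

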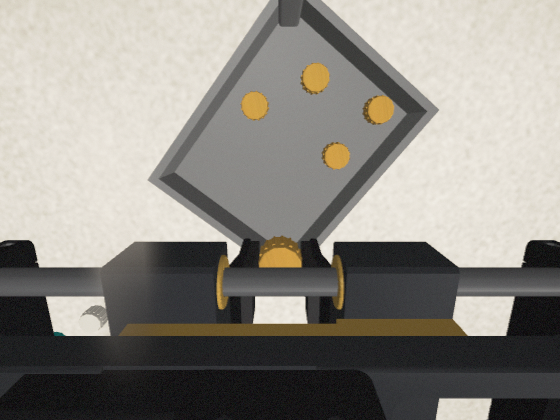

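The wrist view shows the held cap at (280,255), four caps in the tote, and the landing area near the low corner free.

```bash
python3 -m jog '[{"linear":[12,-2,40],"yaw":0},{"linear":[0,0,45],"yaw":0},{"linear":[0,0,30],"yaw":0},{"linear":[0,0,12],"yaw":0},{"linear":[0,0,5],"yaw":0},{"linear":[0,0,0],"yaw":0}]'
python3 -m jog '[{"linear":[0,0,0],"yaw":0},{"linear":[0,0,0],"yaw":0},{"linear":[0,0,0],"yaw":0}]' 42
python3 -m jog '[{"linear":[0,0,-30],"yaw":0},{"linear":[0,0,-50],"yaw":0},{"linear":[0,0,-55],"yaw":0},{"linear":[0,0,-25],"yaw":0},{"linear":[0,0,0],"yaw":0}]'
cat > t.py <<'E'
from h import *
s=sensors.get_state(); p=np.array(s['position']); R=np.array(s['orientation']); print(s['time_s'],p)
c=cam('wrist'); save(c,'w3.png')
for m in optics.masks_of('stray_mid','wrist'): print(m['conf'],m['uv'],ray(c,m['uv'],.02))
m=optics.masks_of('tote','wrist')
for k in m: print(k['conf'],k['uv'],k['pixels'].sum())
E
python3 t.py
```

```text
time_s: 8.38
position: [0.5096, -0.0232, 0.0132]
orientation: [[0.726, -0.688, 0.001], [-0.688, -0.726, 0.0], [0.001, -0.001, -1.0]]
wrist_force: [-0.8, -0.0, -0.5]
grip_width: 0.0235
finger_force: 15.0
time_s: 8.75
position: [0.5092, -0.0237, 0.013]
orientation: [[0.725, -0.689, 0.001], [-0.689, -0.725, 0.0], [0.001, -0.001, -1.0]]
wrist_force: [0.5, 0.2, 0.2]
grip_width: 0.0405
finger_force: 0.0
time_s: 9.38
position: [0.5102, -0.0234, 0.1751]
orientation: [[0.725, -0.689, 0.006], [-0.689, -0.725, 0.001], [0.003, -0.005, -1.0]]
wrist_force: [-0.3, -0.8, 0.3]
grip_width: 0.0421
finger_force: 0.0
9.375 [ 0.51021084 -0.02343458  0.17505346]
0.93 [280.1, 197.7] [ 0.51016175 -0.02344947  0.02      ]
0.56 [68.9, 331.2] [0.56566045 0.27361917 0.02      ]
0.72 [290.8, 149.6] 32267
```

View pics/w3.png

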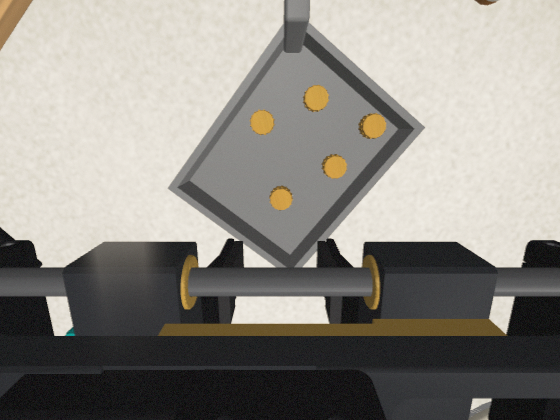

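All five caps now stand in the tote, the newest at (280,198). Its rim corners are at about (169,187), (424,127) and (292,270), and the grip is at (295,20). Next I refine the tote pose from these.

```bash
python3 - <<'E'
from h import *
from scipy.optimize import least_squares as L
s=sensors.get_state(); p0=np.array(s['position']); R=np.array(s['orientation'])
c=cam('wrist')
loc=np.array([[-95,75,45],[95,-75,45],[-95,-75,45]])/1e3; pk=[(169,187),(424,127),(292,270)]
def T(p,q):
    C,S=np.cos(p[2]),np.sin(p[2]); return q@np.array([[C,S,0],[-S,C,0],[0,0,1]])+[p[0],p[1],0]
f=lambda p:np.concatenate([proj(c,T(p,a))-u for a,u in zip(loc,pk)])
r=L(f,[.53,-.05,-1.5]); print(r.x,np.degrees(r.x[2]),r.fun.round(1))
# grip near face edges: check projection
for q in ([89,70,96],[79,62,45],[79,62,96]): print(q,proj(c,T(r.x,np.array(q)/1e3)).round())
g=T(r.x,np.array([.089,.07,.07])); th=r.x[2]+.67
d=np.array([np.cos(th),np.sin(th)]); print('grip',g,'diag',np.degrees(th),'tool x ang',np.degrees(np.arctan2(R[1,0],R[0,0])))
print('tool shift to grip (TCP)',R.T@(g-p0)*1e3)
E
```

```text
[ 0.53164563 -0.06495061 -1.43327071] -82.12036237090484 [ 0.4 -1.8  0.  -1.9 -0.4  4.5]
[89, 70, 96] [300.  -8.]
[79, 62, 45] [296.  35.]
[79, 62, 96] [300.  13.]
grip [ 0.61318594 -0.14351382  0.07      ] diag -43.73219009713969 tool x ang -43.53841243058929
tool shift to grip (TCP) [158.94040481  14.05233521 101.04647376]
```

```bash
python3 -m jog '[{"linear":[40,4,0],"yaw":0},{"linear":[40,5,0],"yaw":0},{"linear":[30,5,0],"yaw":0},{"linear":[0,0,0],"yaw":0},{"linear":[0,0,0],"yaw":0}]'
python3 - <<'E'
from h import *
s=sensors.get_state(); print(s['time_s'],s['position'])
c=cam('wrist'); save(c,'w4.png')
E
```

```text
time_s: 10.2
position: [0.5782, -0.1094, 0.1711]
orientation: [[0.725, -0.689, -0.003], [-0.689, -0.725, 0.0], [-0.002, 0.002, -1.0]]
wrist_force: [-0.1, 0.1, 0.5]
grip_width: 0.0417
finger_force: 0.0
10.2 [ 0.57815012 -0.10943317  0.17112492]
```

View pics/w4.png

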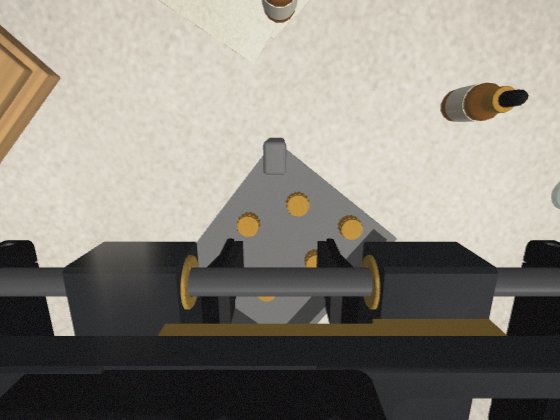

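The grip shows at columns 264-286, rows 138-174, and the bottles are clear of the fingers.

```bash
python3 - <<'E'
from h import *
s=sensors.get_state(); p=np.array(s['position']); R=np.array(s['orientation'])
c=cam('wrist')
for uv,z in [((274.5,173.5),.096),((274.5,139),.096),((274.5,147),.096),((275,140),.05)]:
    w=ray(c,uv,z); print(uv,z,w.round(4),(R.T@(w-p)*1e3).round(1))
for u in ((264,160),(286,160)): print((R.T@(ray(c,u,.096)-p)*1e3).round(1))
cv2.imwrite('pics/w5.png',cv2.resize(cv2.cvtColor(c['pixels'][120:200,230:330],cv2.COLOR_RGB2BGR),None,fx=6,fy=6))
E
```

```text
(274.5, 173.5) 0.096 [ 0.6072 -0.1317  0.096 ] [36.6 -3.7 75.6]
(274.5, 139) 0.096 [ 0.626  -0.1497  0.096 ] [62.7 -3.6 75.5]
(274.5, 147) 0.096 [ 0.6218 -0.1456  0.096 ] [56.8 -3.6 75.6]
(275, 140) 0.05 [ 0.6244 -0.1478  0.05  ] [ 60.3  -3.9 121.6]
[ 47.  -11.7  75.6]
[47.   5.2 75.6]
```

View pics/w5.png

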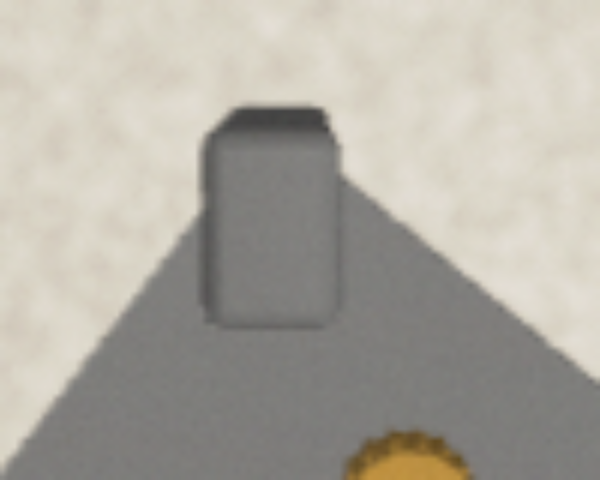

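```bash
python3 -m jog '[{"linear":[25,-1.5,0],"yaw":0},{"linear":[23,-1.5,0],"yaw":0},{"linear":[0,0,30],"yaw":0},{"linear":[0,0,40],"yaw":0},{"linear":[0,0,30],"yaw":0},{"linear":[0,0,13],"yaw":0},{"linear":[0,0,5],"yaw":0},{"linear":[0,0,0],"yaw":0}]'
python3 -m jog '[{"linear":[0,0,0],"yaw":0},{"linear":[0,0,0],"yaw":0},{"linear":[0,0,0],"yaw":0},{"linear":[0,0,0],"yaw":0},{"linear":[0,0,0],"yaw":0}]' 5 25
python3 -c "
import numpy as np
for a in range(0,31,3):
    t=np.radians(a); print(a,(234*np.cos(t)-72*np.sin(t)-234).round(1),(234*np.sin(t)+72*np.cos(t)-72).round(1))"
```

```text
time_s: 11.3
position: [0.6166, -0.1403, 0.0555]
orientation: [[0.726, -0.688, 0.002], [-0.688, -0.726, -0.0], [0.001, -0.001, -1.0]]
wrist_force: [-0.4, -0.6, 0.4]
grip_width: 0.0422
finger_force: 0.0
time_s: 11.92
position: [0.6162, -0.1405, 0.055]
orientation: [[0.725, -0.689, 0.001], [-0.689, -0.725, -0.0], [0.0, -0.0, -1.0]]
wrist_force: [-0.3, 0.6, 3.3]
grip_width: 0.0181
finger_force: 25.0
0 0.0 0.0
3 -4.1 12.1
6 -8.8 24.1
9 -14.1 35.7
12 -20.1 47.1
15 -26.6 58.1
18 -33.7 68.8
21 -41.3 79.1
24 -49.5 89.0
27 -58.2 98.4
30 -67.4 107.4
```

```bash
python3 -m jog '[{"linear":[-2,0,-6],"yaw":0},{"linear":[-2,0,-6],"yaw":0},{"linear":[-2.3,0,-6],"yaw":0},{"linear":[-2.4,0,-6],"yaw":0},{"linear":[-2.6,0,-5.8],"yaw":0},{"linear":[-2.7,0,-5.8],"yaw":0},{"linear":[-3,0,-5.7],"yaw":0},{"linear":[-3,0,-5.7],"yaw":0}]'
python3 - <<'E'
from h import *
c=cam('scene'); save(c,'s2.png'); cv2.imwrite('pics/s2c.png',cv2.resize(cv2.cvtColor(c['pixels'][110:290,170:390],cv2.COLOR_RGB2BGR),None,fx=3,fy=3))
E
```

```text
time_s: 12.92
position: [0.6013, -0.1265, 0.102]
orientation: [[0.725, -0.689, 0.0], [-0.689, -0.725, 0.0], [0.0, -0.0, -1.0]]
wrist_force: [0.1, -0.3, -4.5]
grip_width: 0.0176
finger_force: 25.0
```

View pics/s2c.png

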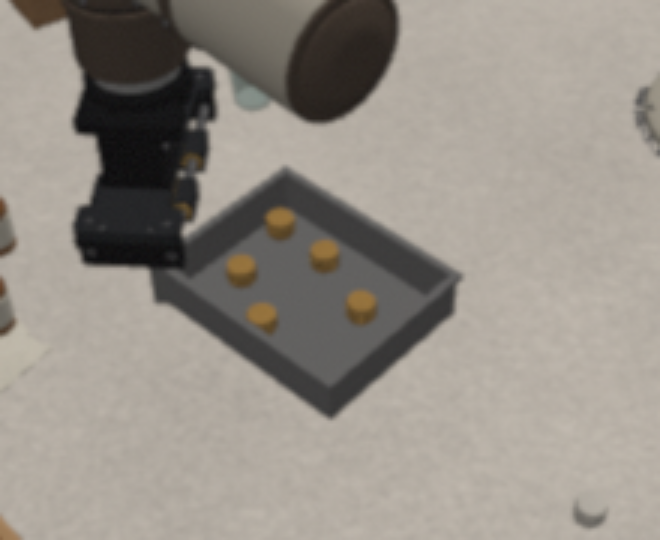

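```bash
cat > tilt.py <<'E'
from h import *
from scipy.spatial.transform import Rotation as Ro
def model(a,p,th,loc):
    # a tilt deg, p grasp point, th diagonal world angle
    loc=np.array(loc,float)-[89,70,72]; W=Ro.from_euler('z',th-.67).apply(loc/1e3)
    ax=np.array([-np.sin(th),np.cos(th),0]); return Ro.from_rotvec(-np.radians(a)*ax).apply(W)+p
L4=[[-95,-75,45],[-95,75,45],[-95,75,0],[95,-75,45],[-95,-75,0]]
E
python3 - <<'E'
from tilt import *
s=sensors.get_state(); p=np.array(s['position'])+[0,0,.019]; c=cam('scene')
print('seen 323,202 280,240 280,248 265,166')
for a in (0,4,8,12,16):
    w=model(a,p,np.radians(-43.6),L4); print(a,[proj(c,q).round(0).tolist() for q in w],w[4,2].round(3))
print(s['wrist_force'],s['wrist_torque'])
E
```

```text
seen 323,202 280,240 280,248 265,166
0 [[322.0, 200.0], [279.0, 237.0], [279.0, 249.0], [265.0, 165.0], [321.0, 213.0]] 0.05
4 [[321.0, 205.0], [278.0, 240.0], [277.0, 252.0], [264.0, 167.0], [318.0, 218.0]] 0.034
8 [[319.0, 210.0], [277.0, 242.0], [275.0, 254.0], [263.0, 168.0], [315.0, 222.0]] 0.018
12 [[317.0, 214.0], [275.0, 245.0], [272.0, 256.0], [262.0, 170.0], [312.0, 226.0]] 0.003
16 [[314.0, 218.0], [274.0, 247.0], [269.0, 258.0], [261.0, 171.0], [308.0, 229.0]] -0.012
[-0.57714914 -0.64655926 -4.00090645] [-0.29072389 -0.30972156 -0.01302796]
```

The tote is held rigidly at about 1° tilt and is clear of the table. I'll set it back down and use a lighter grip, so that it pivots between the pads as it rises.

```bash
python3 -m jog '[{"linear":[4,0,8],"yaw":0},{"linear":[4,0,9],"yaw":0},{"linear":[4,0,9],"yaw":0},{"linear":[4,0,9],"yaw":0},{"linear":[4,0,7],"yaw":0},{"linear":[0,0,3],"yaw":0},{"linear":[0,0,0],"yaw":0}]'
python3 -m jog '[{"linear":[0,0,0],"yaw":0},{"linear":[0,0,0],"yaw":0}]' 5 9
python3 -m jog '[{"linear":[-1.5,0,-5],"yaw":0},{"linear":[-2,0,-6],"yaw":0},{"linear":[-2,0,-6],"yaw":0},{"linear":[-2.3,0,-6],"yaw":0},{"linear":[0,0,0],"yaw":0}]'
cat > look.py <<'E'
from tilt import *
import sys
s=sensors.get_state(); p=np.array(s['position'])+[0,0,.019]; c=cam('scene')
print(s['time_s'],p,np.round(s['wrist_force'],1),np.round(s['wrist_torque'],2),s['finger_force'])
g=cv2.cvtColor(c['pixels'],cv2.COLOR_RGB2BGR)
for a in map(float,sys.argv[2:]):
    w=model(a,p,np.radians(-43.6),L4); print(a,[((proj(c,q)-[170,110])*3).round(0).tolist() for q in w],w[4,2].round(3))
m=max(optics.masks_of('tote','scene'),key=lambda k:k['conf'])['pixels']
ys,xs=np.where(m); i=xs.argmax(); j=ys.argmax(); print('mask right corner',(xs[i]-170)*3,(ys[xs==xs[i]].mean()-110)*3,'bottom',(xs[ys==ys[j]].mean()-170)*3,(ys[j]-110)*3)
cv2.imwrite('pics/'+sys.argv[1],cv2.resize(g[110:290,170:390],None,fx=3,fy=3))
E
python3 look.py s3c.png 0 3 6 9
```

```text
time_s: 13.9
position: [0.6158, -0.1405, 0.0563]
orientation: [[0.725, -0.689, -0.0], [-0.689, -0.725, 0.0], [-0.0, 0.0, -1.0]]
wrist_force: [-0.7, 0.4, -3.3]
grip_width: 0.0178
finger_force: 25.0
time_s: 14.15
position: [0.616, -0.1403, 0.0571]
orientation: [[0.725, -0.688, 0.001], [-0.688, -0.725, 0.0], [0.0, -0.0, -1.0]]
wrist_force: [0.4, 0.8, -4.1]
grip_width: 0.018
finger_force: 9.0
time_s: 14.78
position: [0.6107, -0.135, 0.0805]
orientation: [[0.725, -0.688, 0.002], [-0.688, -0.725, -0.0], [0.001, -0.001, -1.0]]
wrist_force: [-0.1, -1.3, -1.7]
grip_width: 0.0176
finger_force: 9.0
14.775 [ 0.61065616 -0.13500899  0.0995236 ] [-0.1 -1.3 -1.7] [-0.13  0.19  0.07] 9.000055807409808
0.0 [[439.0, 290.0], [311.0, 399.0], [312.0, 435.0], [270.0, 184.0], [436.0, 327.0]] 0.028
3.0 [[436.0, 300.0], [309.0, 405.0], [308.0, 441.0], [269.0, 188.0], [431.0, 337.0]] 0.015
6.0 [[433.0, 310.0], [307.0, 410.0], [302.0, 446.0], [267.0, 192.0], [425.0, 346.0]] 0.003
9.0 [[428.0, 320.0], [304.0, 416.0], [297.0, 451.0], [265.0, 195.0], [418.0, 355.0]] -0.008
mask right corner 432 313.5 bottom 304.5 441
```

The wrist load has dropped to half the tote's weight and the mask fits a tilt of about 6°. The tote is pivoting on its corner, so I continue.

```bash
python3 -m jog '[{"linear":[-2.6,0,-5.8],"yaw":0},{"linear":[-2.7,0,-5.8],"yaw":0},{"linear":[-3,0,-5.7],"yaw":0},{"linear":[-3,0,-5.7],"yaw":0},{"linear":[-3.2,0,-5.5],"yaw":0},{"linear":[-3.3,0,-5.5],"yaw":0},{"linear":[-3.5,0,-5.4],"yaw":0},{"linear":[-3.6,0,-5.3],"yaw":0}]'
python3 -m jog '[{"linear":[-3.8,0,-5.2],"yaw":0},{"linear":[-3.8,0,-5.1],"yaw":0},{"linear":[-4.1,0,-5],"yaw":0},{"linear":[-4.1,0,-4.9],"yaw":0},{"linear":[-4.3,0,-4.7],"yaw":0},{"linear":[-4.4,0,-4.7],"yaw":0},{"linear":[0,0,0],"yaw":0},{"linear":[0,0,0],"yaw":0}]'
python3 look.py s4c.png 20 24 27 30
```

```text
time_s: 15.88
position: [0.592, -0.1178, 0.1246]
orientation: [[0.725, -0.689, 0.0], [-0.689, -0.725, 0.0], [0.0, -0.0, -1.0]]
wrist_force: [-0.1, -0.1, -2.7]
grip_width: 0.0181
finger_force: 9.0
time_s: 16.88
position: [0.5746, -0.1011, 0.1541]
orientation: [[0.725, -0.688, 0.0], [-0.688, -0.725, -0.0], [0.0, -0.0, -1.0]]
wrist_force: [0.4, -0.4, -1.8]
grip_width: 0.0179
finger_force: 9.0
16.875 [ 0.5745697  -0.10108028  0.17305424] [ 0.4 -0.4 -1.8] [-0.02  0.12 -0.07] 9.00005730916746
20.0 [[471.0, 296.0], [353.0, 377.0], [333.0, 412.0], [309.0, 145.0], [449.0, 330.0]] 0.025
24.0 [[460.0, 307.0], [346.0, 384.0], [322.0, 417.0], [305.0, 149.0], [436.0, 340.0]] 0.012
27.0 [[452.0, 316.0], [340.0, 389.0], [314.0, 421.0], [301.0, 152.0], [425.0, 346.0]] 0.003
30.0 [[442.0, 323.0], [334.0, 394.0], [305.0, 424.0], [297.0, 155.0], [414.0, 353.0]] -0.006
mask right corner 450 318.0 bottom 318.0 417
```

View pics/s4c.png

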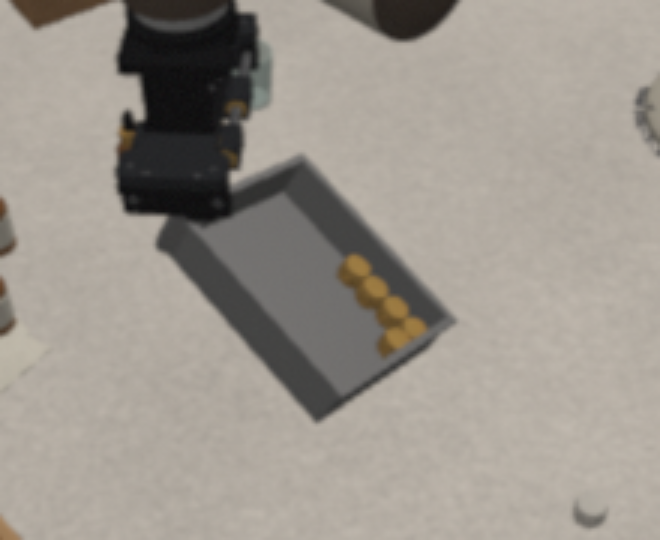

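The tote leans about 27° with its low corner on the table. The five caps have slid down: four in a row along the long wall and one beside the corner. I'll raise it a little more, firm up the grip, and measure cap positions in the tote frame.

```bash
python3 -m jog '[{"linear":[-2.4,0,-2.5],"yaw":0},{"linear":[-2.4,0,-2.4],"yaw":0},{"linear":[-2.5,0,-2.3],"yaw":0},{"linear":[0,0,0],"yaw":0},{"linear":[0,0,0],"yaw":0},{"linear":[0,0,0],"yaw":0}]'
python3 -m jog '[{"linear":[0,0,0],"yaw":0},{"linear":[0,0,0],"yaw":0},{"linear":[0,0,0],"yaw":0},{"linear":[0,0,0],"yaw":0}]' 5 20
python3 look.py s5c.png 27 29 31
python3 - <<'E'
from tilt import *
s=sensors.get_state(); p=np.array(s['position'])+[0,0,.019]
th=np.radians(-43.6); a=29
for n in('top','scene'):
    c=cam(n)
    O=model(a,p,th,[[0,0,0],[1e3,0,0],[0,1e3,0],[0,0,1e3]]); B=(O[1:]-O[0]).T
    E=np.array(c['extrinsics']); o=B.T@(E[:3,3]-O[0])
    for m in optics.masks_of('cap1_mid',n):
        uv=m['uv']; d=B.T@E[:3,:3]@np.array([(uv[0]-c['cx'])/c['f'],(uv[1]-c['cy'])/c['f'],1])
        q=o+d*(.016-o[2])/d[2]; 
        if abs(q[0])<.12 and abs(q[1])<.1: print(n,round(m['conf'],2),m['uv'],m['pixels'].sum(),(q*1e3).round(),'dist corner',np.hypot(q[0]*1e3+91,q[1]*1e3+71).round())
E
```

```text
time_s: 17.73
position: [0.5691, -0.096, 0.161]
orientation: [[0.725, -0.689, -0.0], [-0.689, -0.725, 0.0], [-0.0, 0.0, -1.0]]
wrist_force: [-0.2, -0.5, -1.9]
grip_width: 0.0179
finger_force: 9.0
time_s: 18.23
position: [0.5691, -0.096, 0.161]
orientation: [[0.725, -0.689, -0.0], [-0.689, -0.725, 0.0], [-0.0, 0.0, -1.0]]
wrist_force: [0.3, -0.5, -1.9]
grip_width: 0.0177
finger_force: 20.0
18.225 [ 0.56912323 -0.09600763  0.18000125] [ 0.3 -0.5 -1.9] [-0.03  0.14  0.02] 20.00001685344614
27.0 [[461.0, 310.0], [350.0, 384.0], [323.0, 416.0], [310.0, 146.0], [434.0, 341.0]] 0.009
29.0 [[455.0, 316.0], [346.0, 387.0], [317.0, 418.0], [307.0, 148.0], [427.0, 346.0]] 0.003
31.0 [[449.0, 321.0], [341.0, 390.0], [312.0, 420.0], [304.0, 150.0], [419.0, 350.0]] -0.002
mask right corner 453 318.0 bottom 321.0 417
scene 0.64 [293.8, 207.5] 64 [-35. -49.  16.] dist corner 60.0
scene 0.43 [290.1, 199.4] 72 [-12. -58.  16.] dist corner 80.0
```

View pics/s5c.png

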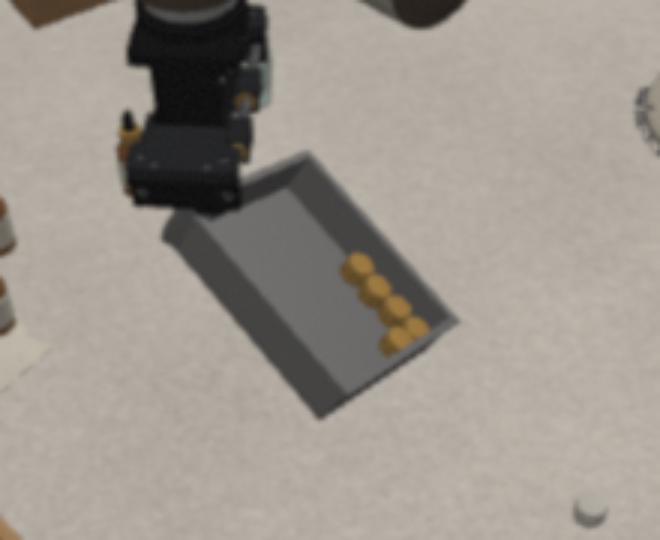

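All five caps are touching in the opposite corner. The tote leans about 29° with its low corner on the table, is held at 20 N, and touches nothing else.

```bash
python3 -c "
from plant import job; print(job.finish_job())"
```

```text
the job is handed in; nothing more can be done
None
```

The stray cap is back in the tote and the job is handed in: the tote is held by its grip at about 29°, its low corner on the table, with all five caps gathered in the opposite corner (four in a row along the long wall, one beside them); `finish_job` returned no verdict.

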